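# Ratchet the knotting board tight in its cam vise

### The arm

A 7-joint arm with a two-finger parallel gripper is mounted at the origin on the work surface. World frame = base frame: x ahead of the robot, y to its left, z up, the work surface at z = 0. Lengths are in m, angles in rad, forces in N, time in s.
With the tool pointing down it reaches from about 0.375 to 0.925 m from the base axis. Payload 3.1 kg.
Tool frame: the origin (TCP) lies at the very end of the fingers, on their centre line; the grasp point (between the pads) lies arm.grip_point_offset behind it (arm.grip_point_offset is the distance from the TCP to the grasp point, in m); x points along the fingers, z is the direction in which the jaws open and shut, and the axes are right-handed (so a half turn about x gives the same grasp; the last joint's range is limited). The gripper opens to 85 mm and grips with 20 to 120 N. Pads are 22 mm wide; open, the fingers measure 114 mm over their backs; the gripper's body (76 mm by 85 mm) begins 54 mm behind the grasp point. The pads swing forward as they close: fully open they stand 13 mm farther back than shut.
Start: joints at [1.182, 0.383, 0.044, 1.598, -0.018, 1.161, -0.05], TCP at [0.186, -0.623, 0.231] pointing down, gripper open.
Joint ranges: [-2.61, 2.61], [-0.41, 2.15], [-1.48, 1.57], [0, 2.5], [-1.57, 4.71], [0.05, 1.97], [-2.85, 2.85]. Speed limits (rad/s): [2.79, 2.79, 3.14, 3.14, 3.14, 3.14, 3.14].

### API

Orientations are given as a rotation vector (axis times angle).
In Python, from cell import arm, planner, readout, eyes, job_done gives the robot as it stands. Calls block until the motion is done:
- arm.move_ptp(position, orientation): joint-space move of the TCP to a pose.
- arm.movel(position, vel=0.15, frame=None): straight line of the TCP; frame=None keeps the orientation; vel is the mean speed in m/s.
- arm.move_joints(angles): joint-space move.
- arm.command_gripper(opening, squeeze=None): opening from 0.0 (shut) to 1.0 (fully open); squeeze is the grip in N (None keeps the last); returns when the fingers have stopped.
- arm.wait(seconds).
- planner.inverse_kinematics(position, orientation): joint angles nearest the present ones, or None.
- readout.state(): the state.
- eyes.read_camera(name): name is "scene" or "side" or "wrist"; returns the picture (420x560x3 uint8, red, green, blue); there is no depth.
- eyes.get_calibration(name): a dict with "K" (3x3 intrinsics, pixels), "k1" (the pictures are not rectified: a ray, as slopes to the right and down, at radius r is drawn at 1 + k1 r^2 times it, then the intrinsics apply), "R" (3x3) and "t" (3): a world point X has camera coordinates R X + t. Camera axes: x right, y down, z forward; pixel columns grow to the right and rows downward; lengths in m; the calibration is good to about 2 mm. A picture is of the moment at which its call begins: read the wrist's pose just before it. get_calibration takes no time and is no camera call; for the wrist camera it gives the pose at the moment of the call.
A pose or a line that the arm cannot do raises arm.Unreachable and nothing moves.
- job_done(): hands the job in, once; it reports no verdict.
The state is a dict: "t": time; "q": joint angles; "qd": joint speeds; "effort": joint torques, N m; "tcp_pos": TCP position; "tool_rot": TCP orientation; "contact_force": force on the tool from outside, world axes, zero at the start; "wrist_torque": the same for the moment, N m; "finger_gap": opening from 0.0 (shut) to 1.0 (fully open).
Only numpy, scipy, OpenCV 4.12 (cv2) and the standard library are available. Lean on these libraries where they do the work, as an engineer would, in place of code of your own. Each camera call takes 0.05 s, during which the arm holds its last target.

### The job

Clamp the green-topped knotting board firmly in the blue vise by working its red-knobbed ratchet lever to and fro: one way the lever spins loose, the other way it grips and tightens, so feel which is which. Stop when the board is held firm between pad and stop, without crushing it, then swing the lever back the loose way until it meets the end of its swing and let go of it there. Do not knock the pin box, spray bottle, comb or pen about.

Things in the scene. Friction and masses are not known exactly. Their poses are not given: they have to be found in the camera images.
- vise: Blue cam vise, fixed to the table: bed plate 320 x 190 x 12 mm, from 80 mm behind (-x) to 240 mm ahead (+x) of its origin. Origin on the table, under the vertical axis of the ratchet; z up; its x points from the ratchet to the jaw, board and stop, its y to the left of that, about towards the robot.
- vise_axis (a point): Point on the vertical ratchet axis, 60 mm above the table, at the underside of the lever. Round blue housing of radius 63 mm below it.
- lever (a joint): Steel ratchet lever, rad. 0: points along the vise's +y (about towards the robot); positive is counter-clockwise from above (knob towards the vise's -x). End stops at -0.75 and +0.75; stays where left. Loose way: about 1 N at the knob. Gripping way: first up to 0.4 rad of play at 1 N, then it turns ring and cam. Which way grips differs from start to start and does not show.
- lever_knob (a point): Centre of the upright red knob at the lever's end: a cylinder 22 mm in diameter, free from 74 to 128 mm above the table, this point at 105 mm; 130 mm from the ratchet axis. The knob does not turn on the lever; the fingers can slip round it. The lever's bar below it is 22 mm wide, its top 73 mm above the table.
- ring_mark (a point): White mark, 20 x 8 mm, 53 mm from the axis on the black ring (radius 65, top 56 mm up) under the lever. At the start it points along the vise's -y. Ring and cam turn when the lever grips (5 to 7 N at the knob) and stand still when it is loose. The cam tightens whichever way it turns and holds where it is left; 2 or 3 gripping strokes are usual.
- stop: Blue stop bar of the vise, 24 x 150 x 30 mm, at the far (+x) end of the bed; origin at the middle of the foot of its face towards the board. Preset by up to 6 mm along the vise's x; it does not yield.
- board: Loose knotting board flat on the bed, between the jaw's black sprung pad (4 N per mm) and the stop: 90 (along the vise's x) x 150 x 20 mm, green top; origin at the centre of its underside. 4 to 10 mm of slack at the start. Once squeezed, the gripping force at the knob climbs, to about 9 N when firm (25 N on the board) and 11 N at 40 N. Damaged above 60 N.
- pin_box: Clear open pin box 85 x 65 x 28 mm beside the vise (beyond its -x end); origin at the centre of its underside. Leave alone.
- spray: Purple spray bottle, 68 mm in diameter, 170 mm high, beside the vise (beyond its +x end); origin at the centre of its underside. Leave alone.
- comb: Pink tail comb 200 mm long, flat on the table; leave alone.
- pen: Pink pen 140 mm long, flat on the table; leave alone.
Not all that is in view belongs to the job. Of the things like the board, leave any that is orange or turquoise; of the rest the smaller one is meant.

How it is judged:
At the end, for the whole second after the job is handed in: The board is at rest, pressed against the stop with 12 to 60 N; the lever is let go within 0.15 rad of the end of its swing on the loose side: below -0.6 rad if the ring was turned counter-clockwise (its mark over 15 mm to that side), above +0.6 rad if clockwise (contact force between board and stop between 12 and 60 N and ((x of ring_mark in the frame of vise above 0.015 m and value of joint lever below -0.6 rad) or (x of ring_mark in the frame of vise below -0.015 m and value of joint lever above 0.6 rad)) and linear speed of board below 0.01 m/s); the robot touches nothing.
It fails at once if the board is crushed (over 60 N against the stop) (contact force between board and stop above 60 N).
It fails at once if the pin box, spray bottle, comb or pen is knocked about (moved over 30 mm) (distance of any of pin_box, spray, comb, pen from where it was at the start of the episode above 0.03 m).
It also fails if it takes over 64 s, if anything falls off the work surface, if the arm or the gripper's body presses on something with over 40 N, if the wrist force passes 120 N, or if a joint passes its speed limit or range.

## Working session

There is one attempt and no reset: what is moved stays moved. The work goes in short steps, each a Python script; the robot and the scene stay as the last script left them, time stands still between calls to the robot, and variables do not carry over. Pictures are saved under pics/ and viewed, and the job is handed in when it is done.

```bash
ls; mkdir -p pics; python3 - <<'E'
from cell import arm, planner, readout, eyes
import cv2
for n in ["scene","side","wrist"]:
    c=eyes.get_calibration(n); im=eyes.read_camera(n)
    cv2.imwrite(f"pics/{n}0.png",im[:,:,::-1]); print(n,c)
print(readout.state(), arm.grip_point_offset)
E
```

```text
pics
scene {'K': array([[499.83576474,   0.        , 276.95652533],
       [  0.        , 499.83576474, 208.90728187],
       [  0.        ,   0.        ,   1.        ]]), 'k1': -0.17586547749405543, 'R': array([[ 0.64435625,  0.76467205, -0.00903777],
       [ 0.65498316, -0.55794915, -0.50959769],
       [-0.39471773,  0.32244287, -0.86036534]]), 't': array([-0.35523473, -0.32116999,  1.95548852])}
side {'K': array([[490.36313267,   0.        , 287.24980553],
       [  0.        , 490.36313267, 204.33023343],
       [  0.        ,   0.        ,   1.        ]]), 'k1': 0.02657338248303828, 'R': array([[-0.92075591, -0.38934032,  0.02495341],
       [-0.23900804,  0.5123682 , -0.82483573],
       [ 0.30835647, -0.76543644, -0.56482151]]), 't': array([0.50299311, 0.18404528, 1.19181263])}
wrist {'K': array([[309.66317457,   0.        , 276.77694708],
       [  0.        , 309.66317457, 211.95323072],
       [  0.        ,   0.        ,   1.        ]]), 'k1': -0.041917881930691736, 'R': array([[ 0.286992  , -0.95792996, -0.00240631],
       [-0.91142163, -0.2738298 ,  0.30712839],
       [-0.29486641, -0.08595023, -0.95166505]]), 't': array([-0.648659  , -0.04109426,  0.38004109])}
{'t': 0.15, 'q': array([ 1.1822151 ,  0.38366885,  0.04386749,  1.59923409, -0.01792666,
        1.16121669, -0.04990058]), 'qd': array([ 0.00075639, -0.00171438,  0.00088062, -0.00381205,  0.00081973,
        0.00083803, -0.0001659 ]), 'effort': array([ 1.68839044e-03, -4.34053159e+01,  1.02642238e+00, -2.49980038e+01,
        1.06388589e-02,  7.28294137e-03, -1.31900102e-06]), 'tcp_pos': array([ 0.18613343, -0.62198942,  0.23015253]), 'tool_rot': array([ 0.99359452,  1.33467095, -0.99160368]), 'contact_force': array([-0.04795749,  0.70658145, -0.48814812]), 'wrist_torque': array([-0.04382708,  0.00064057, -0.06245716]), 'finger_gap': 1.0041292360961935} 0.0187
```

View pics/scene0.png

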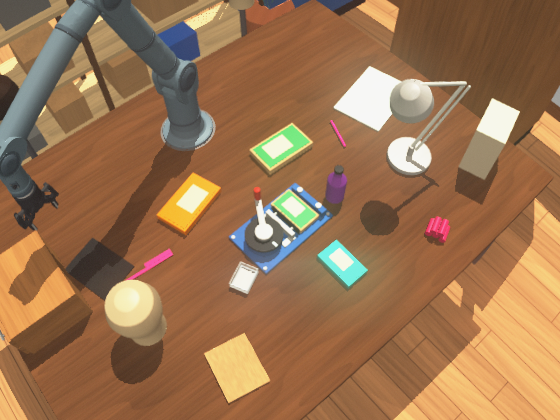

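View pics/side0.png

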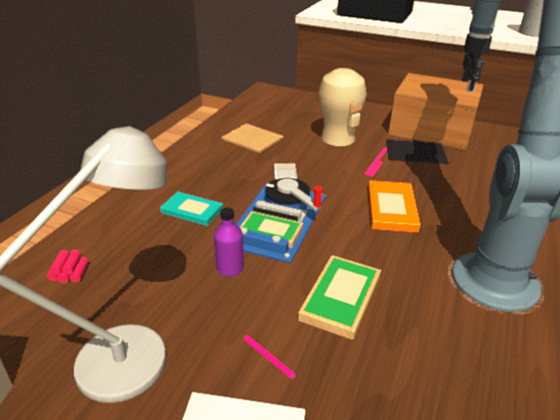

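View pics/wrist0.png

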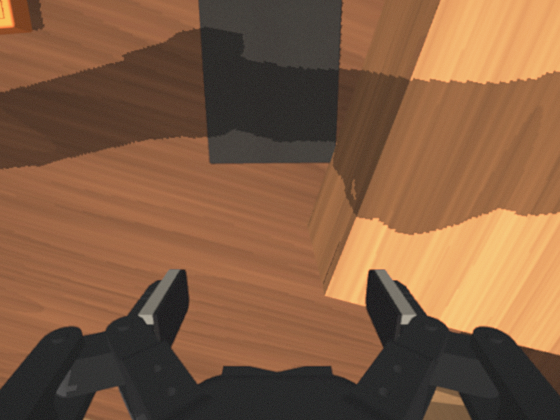

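The green-topped candidates are the small one in the vise (scene 296,209; side 270,228) and the larger loose one (scene 281,148). The orange one (189,202) and the turquoise one (342,263) are excluded by colour. The smaller green board in the vise fits the description. I'll enlarge the crops to confirm it.

```bash
python3 - <<'E'
import cv2
a=cv2.imread("pics/scene0.png")[170:300,215:355]; cv2.imwrite("pics/sc1.png",cv2.resize(a,None,fx=5,fy=4.6153*1.0833,interpolation=cv2.INTER_CUBIC)) if 0 else cv2.imwrite("pics/sc1.png",cv2.resize(a[:118],None,fx=5,fy=5,interpolation=cv2.INTER_CUBIC))
a=cv2.imread("pics/side0.png")[155:275,205:345]; cv2.imwrite("pics/si1.png",cv2.resize(a,None,fx=5,fy=5,interpolation=cv2.INTER_CUBIC))
E
```

```text
(no output)
```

View pics/sc1.png

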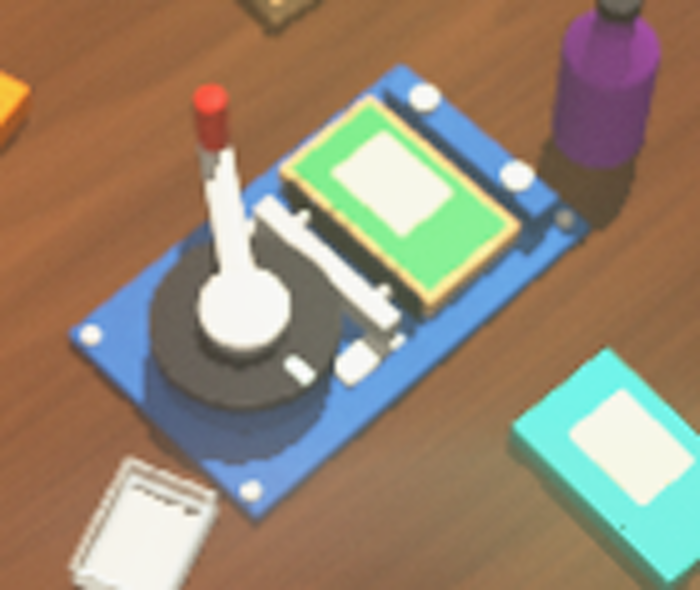

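View pics/si1.png

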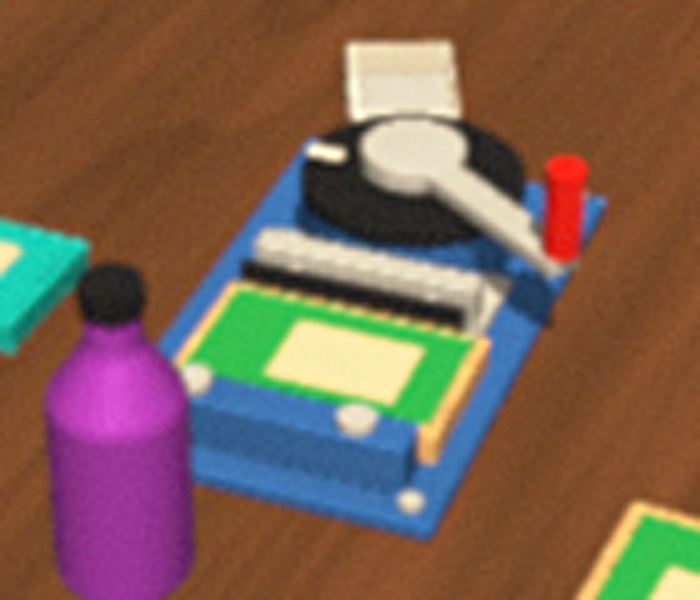

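The crops confirm it: the smaller green board sits on the bed between the pad and the stop. The red knob top is at about (257,189) in scene and (318,188) in side. Next I'll fit the vise pose.

```bash
cat > h.py <<'E'
import numpy as np, cv2
from scipy.optimize import least_squares
def proj(c,X):
    p=np.asarray(X,float)@c["R"].T+c["t"]; s=p[:,:2]/p[:,2:]
    s=s*(1+c["k1"]*(s**2).sum(1,keepdims=True))
    return s*[c["K"][0,0],c["K"][1,1]]+c["K"][:2,2]
def w(v,P):
    P=np.asarray(P,float); x,y,a=v
    return np.c_[x+P[:,0]*np.cos(a)-P[:,1]*np.sin(a), y+P[:,0]*np.sin(a)+P[:,1]*np.cos(a),P[:,2]]
def knob(l,z): return [-.13*np.sin(l),.13*np.cos(l),z]
E
python3 - <<'E'
from h import *
from cell import eyes,planner,readout
C={n:eyes.get_calibration(n) for n in("scene","side")}
S=[((-.08,.095,.012),(70,333)),((-.08,-.095,.012),(257,510)),((.24,.095,.012),(402,65)),((.24,-.095,.012),(588,228)),((0,-.053,.056),(300,370))]
D=[((.24,.095,.012),(430,530)),((-.08,.095,.012),(603,200)),((-.08,-.095,.012),(310,138)),((0,-.053,.056),(326,152))]
def res(p):
    v=p[:3]; r=[]
    for n,L,off,kb,kt in(("scene",S,(215,170),(210,145),(211,97)),("side",D,(205,155),(561,257),(566,163))):
        X=[a for a,_ in L]+[knob(p[3],.128),knob(p[3],.076)]
        U=np.array([b for _,b in L]+[kt,kb])/5+off
        r.append(proj(C[n],w(v,X))-U)
    return np.vstack(r).ravel()
best=None
for a in np.arange(-3,3.1,.5):
    s=least_squares(res,[.5,-.3,a,0],loss="soft_l1")
    if best is None or s.cost<best.cost: best=s
print(best.x,best.cost); print(res(best.x).reshape(-1,2).round(1).tolist())
v=best.x[:3]; print("knob",w(v,[knob(best.x[3],.105)]),[ (l,w(v,[knob(l,.105)])[0].round(3)) for l in(-.75,0,.75)])
from scipy.spatial.transform import Rotation as R
print(R.from_rotvec(readout.state()["tool_rot"]).as_matrix().round(3))
E
```

```text
[ 0.58370978 -0.08347946  1.62931801 -0.57647028] 9.098900706615984
[[-1.0, -1.2], [-0.4, 0.8], [-0.3, -1.8], [0.8, -1.6], [-0.2, -0.7], [-0.7, -0.9], [0.2, -2.1], [-0.7, -1.1], [-0.0, -0.8], [-0.6, -0.9], [-0.4, -0.3], [-0.2, -0.1], [-0.4, -2.4]]
knob [[ 0.47076101 -0.01911661  0.105     ]] [(-0.75, array([ 0.484, -0.001,  0.105])), (0, array([ 0.454, -0.091,  0.105])), (0.75, array([ 0.494, -0.178,  0.105]))]
[[-0.001  0.958  0.287]
 [ 0.002  0.287 -0.958]
 [-1.    -0.    -0.002]]
```

View pics/w1.png

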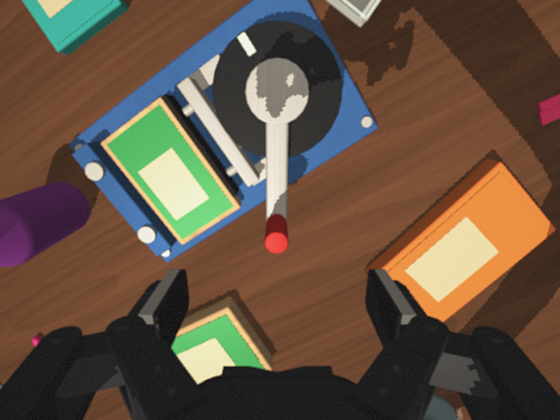

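The wrist view shows the knob top at (276,241) and the hub at (277,91). Both are within 2 px of the fit, about 1 mm. I'll grasp the knob now.

```bash
cat >> h.py <<'E'
Z=.086
def tan(l):
    p=V[2]+np.pi+l; return np.array([np.cos(p),np.sin(p),0])
def rad(l):
    p=V[2]+np.pi/2+l; return np.array([np.cos(p),np.sin(p),0])
def meas(readout,B,l):
    s=readout.state(); F=s['contact_force']-B
    p=s['tcp_pos'][:2]-V[:2]; la=np.arctan2(p[1],p[0])-V[2]-np.pi/2; la=(la+np.pi)%(2*np.pi)-np.pi
    return s['t'],la,F@tan(la),F@rad(la),F[2]
def swing(arm,readout,B,l0,l1,step=.1,vel=.08,lim=None,retreat=0):
    n=int(np.ceil(abs(l1-l0)/step-1e-9)); out=[]
    for l in np.linspace(l0,l1,n+1)[1:]:
        arm.movel(kp(l,Z),vel=vel,frame=rot(l))
        m=meas(readout,B,l); out.append(m)
        print("l=%.3f t=%.2f act=%.3f Ft=%.1f Fr=%.1f Fz=%.1f"%((l,)+m))
        if lim and abs(m[2])>lim: break
    return l
E
python3 - <<'E'
from h import *
from cell import *
l=-.576
arm.movel(kp(l,.15),vel=.25,frame=rot(l)); arm.movel(kp(l,Z),vel=.15)
arm.wait(.1); B=readout.state()['contact_force']; np.save("B.npy",B); print("B",B)
arm.command_gripper(0,squeeze=30)
s=readout.state(); print(s['finger_gap'],meas(readout,B,l))
swing(arm,readout,B,l,l+.1,.1)
E
```

```text
B [ 0.32726273  0.66747575 -0.21432569]
0.2515992373961541 (4.375, np.float64(-0.5756353456404044), np.float64(1.746976698915705), np.float64(0.7361044333698947), np.float64(2.548715801067304))
l=-0.476 t=4.68 act=-0.481 Ft=-0.3 Fr=0.9 Fz=3.3
```

```bash
python3 - <<'E'
from h import *
from cell import *
B=np.load("B.npy")
swing(arm,readout,B,-.476,.1,.1,lim=4)
E
```

```text
l=-0.380 t=4.99 act=-0.384 Ft=0.0 Fr=2.5 Fz=4.5
l=-0.284 t=5.30 act=-0.288 Ft=0.1 Fr=2.6 Fz=4.9
l=-0.188 t=5.61 act=-0.195 Ft=-1.8 Fr=3.2 Fz=6.4
l=-0.092 t=5.92 act=-0.106 Ft=-3.9 Fr=2.8 Fz=7.5
l=0.004 t=6.22 act=-0.017 Ft=-6.3 Fr=3.6 Fz=7.3
```

```bash
python3 - <<'E'
from h import *
from cell import *
B=np.load("B.npy")
im=eyes.read_camera("scene"); cv2.imwrite("pics/s2.png",cv2.resize(im[160:290,210:350,::-1],None,fx=4.5,fy=4.5,interpolation=cv2.INTER_CUBIC))
im=eyes.read_camera("wrist"); cv2.imwrite("pics/w2.png",im[:,:,::-1])
print(meas(readout,B,0))
E
```

```text
(6.325, np.float64(-0.018235346055603507), np.float64(-4.931105570750379), np.float64(3.6489043379525934), np.float64(7.092239817660957))
```

View pics/s2.png

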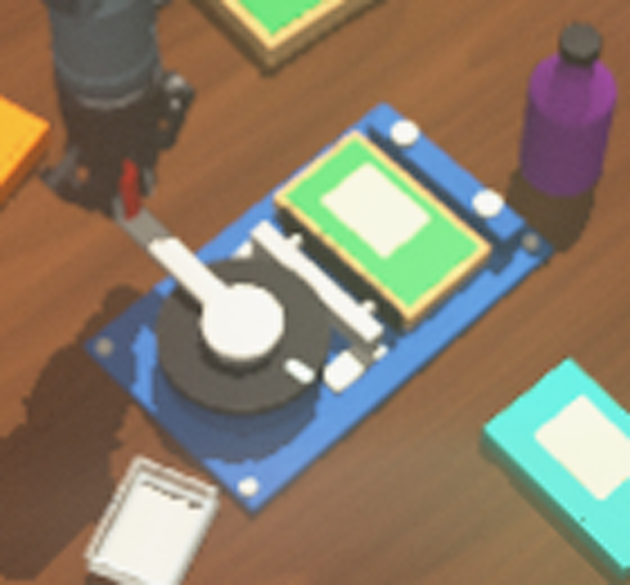

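View pics/w2.png

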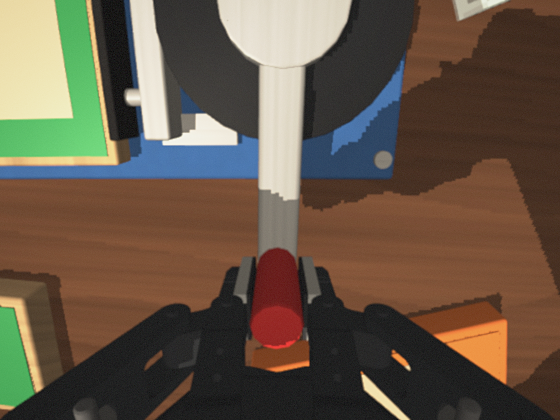

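Moving + (counter-clockwise) grips: the force rose to about 5–6 N and the mark moved from scene (275,244) to about (277,242). I'll continue this stroke.

```bash
python3 - <<'E'
from h import *
from cell import *
B=np.load("B.npy")
swing(arm,readout,B,.004,.70,.1,lim=8.2)
E
```

```text
l=0.103 t=6.63 act=0.082 Ft=-6.7 Fr=3.6 Fz=8.9
l=0.203 t=6.94 act=0.186 Ft=-6.0 Fr=3.2 Fz=9.6
l=0.302 t=7.25 act=0.286 Ft=-4.3 Fr=4.2 Fz=9.6
l=0.402 t=7.56 act=0.385 Ft=-6.2 Fr=4.2 Fz=9.1
l=0.501 t=7.87 act=0.484 Ft=-6.4 Fr=3.1 Fz=9.7
l=0.601 t=8.18 act=0.584 Ft=-6.5 Fr=1.5 Fz=10.9
l=0.700 t=8.48 act=0.683 Ft=-6.3 Fr=2.8 Fz=9.7
```

```bash
python3 - <<'E'
from h import *
from cell import *
B=np.load("B.npy")
swing(arm,readout,B,.70,-.70,.2,vel=.12)
im=eyes.read_camera("scene"); cv2.imwrite("pics/s3.png",cv2.resize(im[160:290,210:350,::-1],None,fx=4.5,fy=4.5,interpolation=cv2.INTER_CUBIC))
im=eyes.read_camera("wrist"); cv2.imwrite("pics/w3.png",im[:,:,::-1])
E
```

```text
l=0.500 t=8.85 act=0.508 Ft=1.5 Fr=1.5 Fz=3.5
l=0.300 t=9.22 act=0.302 Ft=0.3 Fr=3.8 Fz=6.1
l=0.100 t=9.58 act=0.105 Ft=1.1 Fr=3.5 Fz=7.1
l=-0.100 t=9.95 act=-0.101 Ft=0.2 Fr=4.2 Fz=6.7
l=-0.300 t=10.32 act=-0.295 Ft=1.6 Fr=4.6 Fz=7.7
l=-0.500 t=10.68 act=-0.499 Ft=-0.7 Fr=3.6 Fz=8.1
l=-0.700 t=11.05 act=-0.695 Ft=1.3 Fr=3.8 Fz=7.5
```

View pics/s3.png

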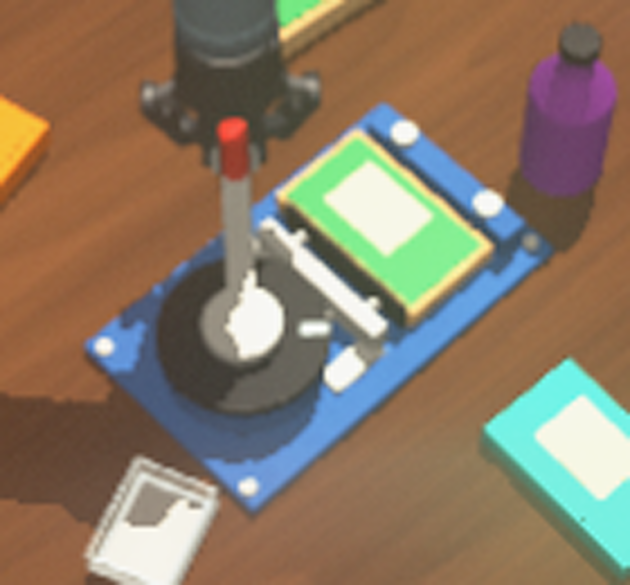

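View pics/w3.png

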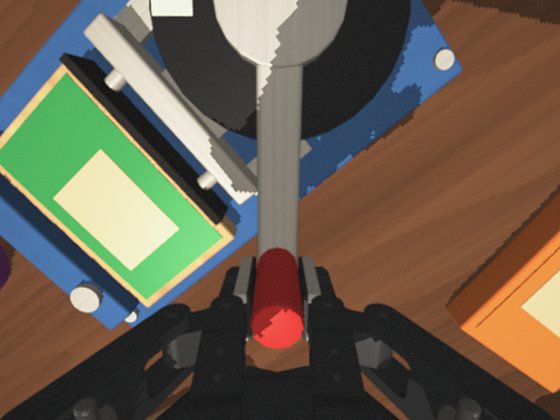

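The ring held still on the loose return, and its mark is at about (280,233) in scene. The pad is now at the board. I'll make the second stroke in finer steps with averaged force readings.

```bash
cat >> h.py <<'E'
def grip(arm,readout,B,l0,l1,step,lim,vel=.06):
    n=int(np.ceil(abs(l1-l0)/step-1e-9))
    for l in np.linspace(l0,l1,n+1)[1:]:
        arm.movel(kp(l,Z),vel=vel,frame=rot(l))
        M=[]
        for _ in range(4):
            M.append(meas(readout,B,l)); arm.wait(.03)
        m=np.mean(M,0)
        print("l=%.3f t=%.2f act=%.3f Ft=%.1f (first %.1f) Fr=%.1f Fz=%.1f"%(l,m[0],m[1],m[2],M[0][2],m[3],m[4]))
        if abs(m[2])>lim: break
    return l
E
python3 - <<'E'
from h import *
from cell import *
B=np.load("B.npy")
l=swing(arm,readout,B,-.70,-.40,.15,vel=.1,lim=4)
grip(arm,readout,B,l,.2,.07,7.6)
E
```

```text
l=-0.550 t=11.49 act=-0.544 Ft=0.2 Fr=3.0 Fz=6.8
l=-0.400 t=11.83 act=-0.409 Ft=-4.6 Fr=2.6 Fz=4.4
l=-0.333 t=12.18 act=-0.346 Ft=-4.4 (first -3.6) Fr=3.4 Fz=5.7
l=-0.267 t=12.60 act=-0.279 Ft=-5.2 (first -5.1) Fr=3.6 Fz=5.4
l=-0.200 t=13.02 act=-0.213 Ft=-5.2 (first -5.7) Fr=3.3 Fz=6.5
l=-0.133 t=13.45 act=-0.146 Ft=-5.1 (first -5.8) Fr=3.4 Fz=7.0
l=-0.067 t=13.88 act=-0.080 Ft=-6.1 (first -6.6) Fr=3.4 Fz=7.0
l=0.000 t=14.30 act=-0.015 Ft=-6.3 (first -5.9) Fr=3.3 Fz=8.2
l=0.067 t=14.72 act=0.051 Ft=-6.5 (first -6.3) Fr=3.7 Fz=8.2
l=0.133 t=15.15 act=0.117 Ft=-7.1 (first -7.2) Fr=3.3 Fz=8.8
l=0.200 t=15.57 act=0.182 Ft=-7.5 (first -7.7) Fr=2.7 Fz=9.4
```

```bash
python3 - <<'E'
from h import *
from cell import *
B=np.load("B.npy")
grip(arm,readout,B,.2,.65,.065,8.7)
im=eyes.read_camera("scene"); cv2.imwrite("pics/s4.png",cv2.resize(im[160:290,210:350,::-1],None,fx=4.5,fy=4.5,interpolation=cv2.INTER_CUBIC))
im=eyes.read_camera("wrist"); cv2.imwrite("pics/w4.png",im[:,:,::-1])
E
```

```text
l=0.264 t=16.00 act=0.245 Ft=-8.3 (first -9.2) Fr=2.4 Fz=9.5
l=0.329 t=16.42 act=0.308 Ft=-8.3 (first -8.4) Fr=2.5 Fz=10.3
l=0.393 t=16.85 act=0.371 Ft=-8.5 (first -8.2) Fr=2.9 Fz=10.5
l=0.457 t=17.27 act=0.434 Ft=-8.8 (first -8.5) Fr=2.3 Fz=11.5
```

View pics/s4.png

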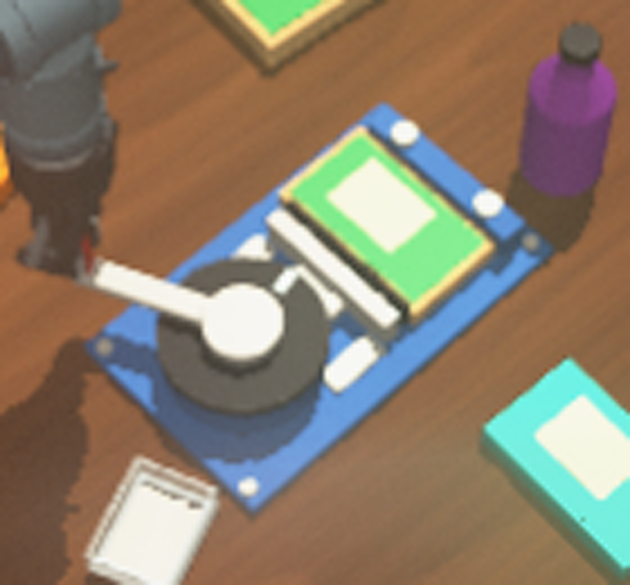

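View pics/w4.png

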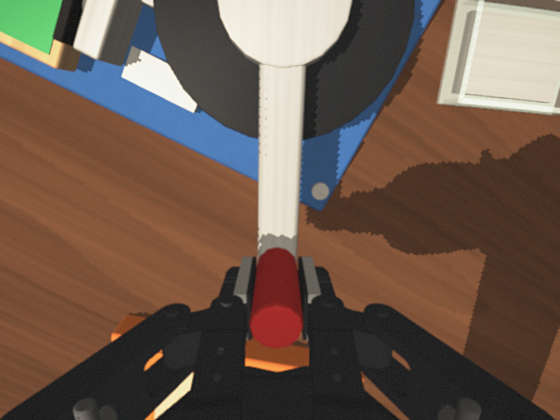

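The pad's rods are nearly closed up (scene crop ~(330,255)) and the board is tight to the stop. The force climbed from about 5.2 N to 8.8 N, which suggests roughly 25 N on the board. I'll stop gripping here and swing the lever loose to its − end.

```bash
python3 - <<'E'
from h import *
from cell import *
B=np.load("B.npy")
l=swing(arm,readout,B,.457,-.70,.2,vel=.12)
grip(arm,readout,B,l,-.79,.03,4)
im=eyes.read_camera("scene"); cv2.imwrite("pics/s5.png",cv2.resize(im[160:290,210:350,::-1],None,fx=4.5,fy=4.5,interpolation=cv2.INTER_CUBIC))
im=eyes.read_camera("wrist"); cv2.imwrite("pics/w5.png",im[:,:,::-1])
E
```

```text
l=0.264 t=17.82 act=0.271 Ft=-0.7 Fr=0.5 Fz=4.1
l=0.071 t=18.18 act=0.085 Ft=0.6 Fr=3.3 Fz=5.8
l=-0.121 t=18.53 act=-0.113 Ft=1.5 Fr=3.9 Fz=7.6
l=-0.314 t=18.89 act=-0.312 Ft=-0.0 Fr=4.4 Fz=7.8
l=-0.507 t=19.25 act=-0.500 Ft=1.6 Fr=3.8 Fz=6.8
l=-0.700 t=19.61 act=-0.692 Ft=3.0 Fr=3.9 Fz=6.5
l=-0.730 t=19.91 act=-0.721 Ft=1.0 (first 0.5) Fr=3.4 Fz=5.9
l=-0.760 t=20.29 act=-0.735 Ft=5.6 (first 6.4) Fr=3.8 Fz=9.5
```

View pics/s5.png

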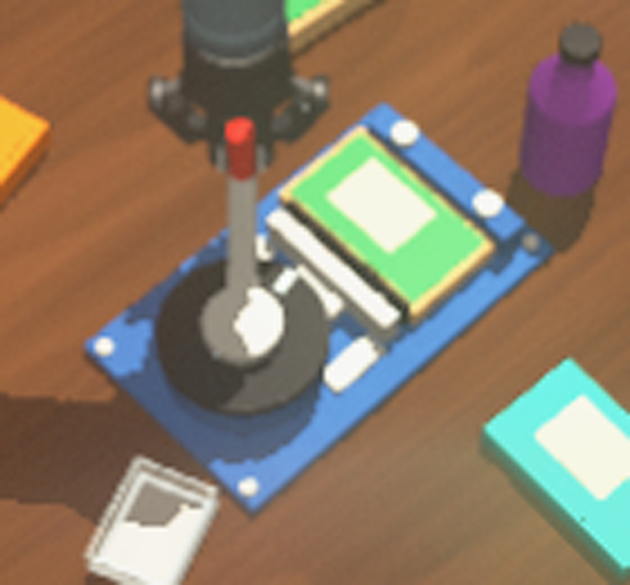

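View pics/w5.png

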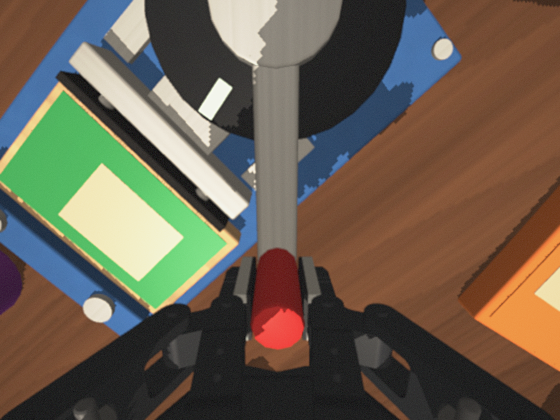

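The end stop was met (force jumped to 5.6 N at −0.735). The ring stood still on the return and the pad gap has visibly shrunk. I'll release the knob and retreat straight up.

```bash
python3 - <<'E'
from h import *
from cell import *
arm.movel(kp(-.745,Z),vel=.05,frame=rot(-.745))
arm.command_gripper(.7)
p=kp(-.745,.22); arm.movel(p,vel=.15)
arm.wait(.3); s=readout.state(); print(s['t'],s['finger_gap'],s['tcp_pos'],s['contact_force'])
im=eyes.read_camera("scene"); cv2.imwrite("pics/s6.png",cv2.resize(im[160:290,210:350,::-1],None,fx=4.5,fy=4.5,interpolation=cv2.INTER_CUBIC))
c=eyes.get_calibration("wrist");im=eyes.read_camera("wrist"); cv2.imwrite("pics/w6.png",im[:,:,::-1])
for l in(-.6,-.75): print(l,proj(c,[kp(l,.128)]))
E
```

```text
22.525 0.6969142287199083 [ 0.48270835 -0.00105174  0.21929141] [-0.08597376  0.22589389  0.40312462]
-0.6 [[299.09553372 213.13014179]]
-0.75 [[274.68083052 214.748875  ]]
```

View pics/s6.png

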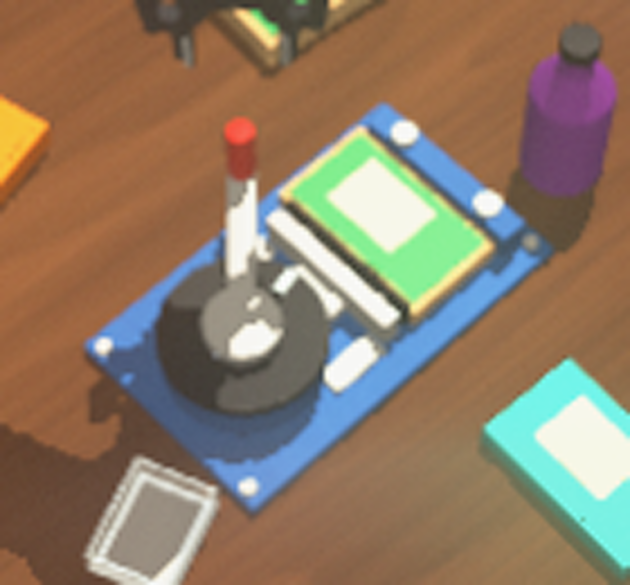

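View pics/w6.png

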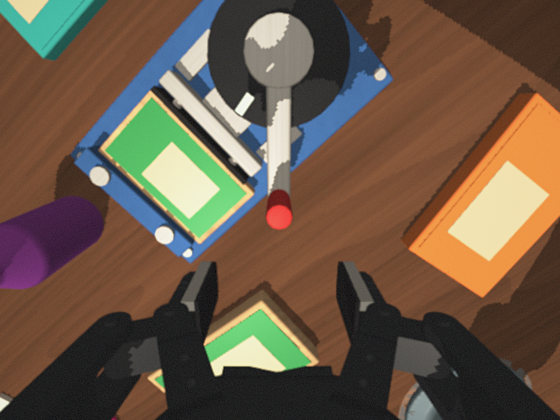

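The knob is free at (279,217), which puts the lever at about −0.73. Before handing in, I'll cross-check the spring compression by warping the before and after wrist views to the vise frame.

```bash
python3 - <<'E'
from h import *
from cell import eyes
c6=eyes.get_calibration("wrist"); c1=np.load("w1.npy",allow_pickle=True).item()
out=[]
X,Y=np.meshgrid(np.arange(.04,.24,.0005),np.arange(.09,-.09,-.0005))
for c,f in((c1,"w1"),(c6,"w6")):
    P=w(V,np.c_[X.ravel(),Y.ravel(),np.full(X.size,.034)])
    uv=proj(c,P).astype(np.float32).reshape(X.shape+(2,))
    out.append(cv2.remap(cv2.imread(f"pics/{f}.png"),uv[...,0],uv[...,1],cv2.INTER_CUBIC))
cv2.imwrite("pics/cmp.png",np.hstack(out))
E
```

```text
(no output)
```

View pics/cmp.png

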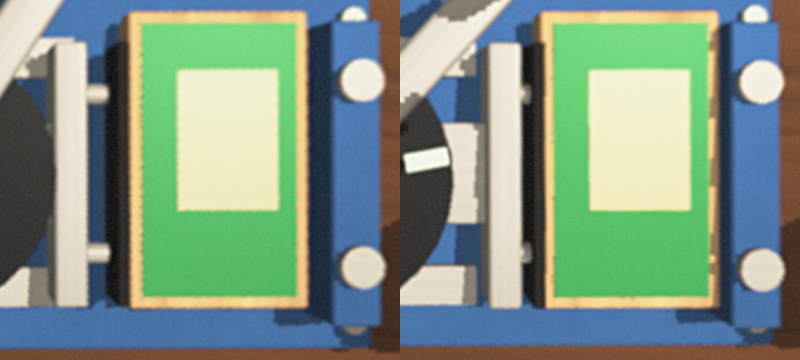

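Measured at 2 px/mm, the jaw advanced about 17 mm and the board about 6 mm, into the stop. The jaw–pad gap shrank from about 10 mm to 4.5 mm. That 5.5 mm at 4 N/mm gives about 22 N, which agrees with the felt force. Handing in.

```bash
python3 - <<'E'
from cell import *
job_done()
E
```

```text
the job is handed in; nothing more can be done
```

The smaller green board is clamped against the stop at an estimated 22–25 N, and I've handed the job in at about 23 s of the 64 s allowed. No verdict was reported back.

- **Gripping way:** Counter-clockwise grips. I made two gripping strokes, and the force at the knob climbed from about 5 N to 8.8 N before I stopped.
- **Clamping force:** This is an estimate, not a direct reading. The knob force suggests about 23–26 N and the roughly 5.5 mm spring compression about 22 N. The board moved about 6 mm. It looked tight to the stop, but the last picture, taken at a slant, doesn't prove contact.
- **Lever:** I swung it back clockwise until it met the end stop and let go there. The last picture puts it at about −0.73 rad, against the −0.6 needed. The ring stayed put on the return, with its mark well past 15 mm on the counter-clockwise side.
- **Surroundings:** The gripper is open, raised and touching nothing. The pin box and spray bottle are unmoved in the last scene crop. The comb and pen were outside that crop, but the arm never worked near them.

The force readings varied by about 1 N. There was also a steady upward force of 5–11 N on the fingers while holding the knob, which I couldn't explain but which stayed well below the limits.

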